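# Shift the tube shaker into third and start it

## Robot

A 6-joint arm with a two-finger parallel gripper is mounted at the origin on the work surface. World frame = base frame: x ahead of the robot, y to its left, z up, the work surface at z = 0. Lengths are in m, angles in rad, forces in N, time in s.
With the tool pointing down it reaches from about 0.275 to 0.725 m from the base axis. Payload 5.6 kg.
Tool frame: the origin (TCP) lies at the very end of the fingers, on their centre line; the grasp point (between the pads) lies ctrl.grip_depth behind it (ctrl.grip_depth is the distance from the TCP to the grasp point, in m); z points along the fingers, y is the direction in which the jaws open and shut (so a half turn about z gives the same grasp; the last joint's range is limited). The gripper opens to 85 mm and grips with 20 to 120 N. Pads are 22 mm wide; open, the fingers measure 114 mm over their backs; the gripper's body (76 mm by 85 mm) begins 54 mm behind the grasp point. The pads swing forward as they close: fully open they stand 13 mm farther back than shut.
Start: joints at [-0.832, 0.255, 0.108, 0, -1.424, -0.285], TCP at [0.241, -0.494, 0.231] pointing down, gripper open.
Joint ranges: [-2.95, 2.95], [-1.21, 1.97], [-1.09, 1.5], [-2.87, 1.71], [-2.94, -0.07], [-3.05, 3.05]. Speed limits (rad/s): [2.57, 2.57, 3.14, 3.14, 3.14, 3.14].

## Interface

Orientations are given as [roll, pitch, yaw] about the fixed x, y, z axes, in that order (R = Rz(yaw) Ry(pitch) Rx(roll)).
In Python, from bench import ctrl, cams gives the robot as it stands. The module is installed in compiled form; this text tells all that it offers.
- The arm moves only by the tool jog_arm, never from a script. Its argument "motion" is a list of rows, each a list of 4 numbers: the shift along the tool's x, y, z in cm, then the turn about the tool's z in degrees. A call has 1 to 12 rows; each row is the pose to reach, as a shift and turn from the pose measured when the call began, along the tool's axes at that moment; what a row does not reach only later rows make up. A row lasts 1/10 s, in which the tool goes at most 50 mm and 8.59 degrees, less where a joint would pass 70% of its speed; a pose out of reach is approached as far as the arm can. A call with a gripper value outside its range is refused whole. "grip" is the closure in counts, from 0 (fully open) to 255 (shut), set as the call begins (left out, the last holds). The fingers move at their own pace and stop on an object; "squeeze" is the grip in N (left out, the last holds). Time passes only in rows, so rows that repeat a pose let the fingers close. It gives the time, the measured TCP pose, the force and the opening at its end, in the units of the state.
- ctrl.read_state(): the state, without advancing time (a new reading comes with each control period).
- cams.capture(name): name is "scene" or "side" or "wrist"; returns the picture (384x512x3 uint8, blue, green, red); there is no depth.
- cams.camera_info(name): a dict with "intrinsics" (3x3 intrinsics, pixels), "rvec" (rotation vector, rad) and "tvec" (3), from world to camera coordinates, as OpenCV has them. Camera axes: x right, y down, z forward; pixel columns grow to the right and rows downward; lengths in m; the calibration is good to about 2 mm. A picture is of the moment at which its call begins: read the wrist's pose just before it. camera_info takes no time and is no camera call; for the wrist camera it gives the pose at the moment of the call.
- ctrl.finish_job(): hands the job in, once; it reports no verdict.
The state is a dict: "clock": time; "q": joint angles; "qvel": joint speeds; "effort": joint torques, N m; "tool_pos": TCP position; "orientation": TCP orientation; "force": force on the tool from outside, world axes, zero at the start; "torque": the same for the moment, N m; "finger_gap": finger opening in m.
Only numpy, scipy, OpenCV 4.12 (cv2) and the standard library are available. Lean on these libraries where they do the work, as an engineer would, in place of code of your own. Each camera call takes 0.05 s, during which the arm holds its last target.

## Task

Set the tube shaker going in third: gently push the selector lever through its H-shaped gate with the fingertips (into the crossing, across to the right, then forward, away from you, until it is fully home in the third slot, the far right one), and only then press the round start button all the way down and let it come up again. Only push, do not grip or squeeze the lever, and leave the bottles, tubes and other things standing where they are. Left, right and forward are as seen by the robot facing the shaker.

Things in the scene. Friction and masses are not known exactly. Their poses are not given: they have to be found in the camera images.
- mixer: white bench-top tube shaker, fixed, 220 mm deep, 340 mm wide, top plate 92 mm above the bench. Origin: centre of its underside; x points to the far side, y to the left, z up. On top: lever and gate left of the middle; far right a round shaking head with capped tubes (92 mm across, 44 mm high); near right corner the start button; 70 mm left of the button a flat fixed dial (40 mm across), not used.
- gate (a point): centre of the gate's upper face, 100 mm above the bench: a metal plate 100 x 100 mm with an H-shaped opening, two slots running near-far and a crossing that joins their middles. First slot: far left; second: near left; third: far right; fourth: near right. The lever starts somewhere in the left slots and can cross only while joint selector is within 0.055 of zero.
- knob (a point): centre of the lever's black knob, 32 mm across, 48 mm tall (26 mm below this point to 22 mm above it), on a 10 mm steel rod. The lever tilts about a pivot 160 mm below this point, inside the housing: the knob moves 41 mm each way from above the gate's centre. 2 to 3 N at the knob moves it; it stays where it is left. Upright, this point is 172 mm above the bench.
- selector (a joint): near-far tilt of the lever, rad: 0 in the middle (in line with the crossing), +0.26 at the far stop (first and third slots), -0.26 at the near stop
- sel_across (a joint): left-right tilt of the lever, rad: -0.26 at the left stop (first and second slots), +0.26 at the right stop (third and fourth slots); between -0.2 and +0.2 the lever is in the crossing
- neutral_right (a point): where the knob's centre is when the lever stands at the right end of the crossing (fixed on the shaker; axes as the shaker's)
- third_slot (a point): where the knob's centre is when the lever is fully home in the third slot (fixed on the shaker; axes as the shaker's)
- start_top (a point): centre of the top face of the start button: a round plain grey push button 26 mm across in a dark 42 mm ring, its top 114 mm above the bench; it goes 6 mm straight down, needs about 5 N to go fully down and springs back
- start (a joint): travel of the start button, m: 0 up, 0.006 fully down
- bottle_s: small amber dropper bottle, 26 mm across and 62 mm tall, standing on the shaker's top plate at its near left corner. Loose, to be left alone. Origin: centre of its underside.
- bottle_m: amber dropper bottle, 32 mm across and 80 mm tall, standing on the bench left of the shaker. Loose, to be left alone. Origin: centre of its underside.
- bottle_l: amber dropper bottle, 38 mm across and 105 mm tall, standing on the bench right of the shaker. Loose, to be left alone. Origin: centre of its underside.
- tube_rack: white block 70 x 130 x 45 mm with four glass tubes that reach 95 mm, left of the shaker. Loose, to be left alone. Origin: centre of its underside.
- jar: closed jar, 52 mm across and 62 mm tall, right of the shaker. Loose, to be left alone. Origin: centre of its underside.
- beaker: open glass beaker, 60 mm across and 75 mm tall, right of the shaker. Loose, to be left alone. Origin: centre of its underside.
- case: flat metal sample case about 100 x 75 x 20 mm, on the bench in front of the shaker. Loose, to be left alone. Origin: centre of its underside.

How it is judged:
By the outcome, as a careful person would: the job done as asked, in the order asked, and still so for the second after the job is handed in, with the robot touching nothing.
It also fails if it takes over 66 s, if anything falls off the work surface, if the arm or the gripper's body presses on something with over 40 N, if the wrist force passes 120 N, or if a joint passes its speed limit or range.

## Working session

There is one attempt and no reset: what is moved stays moved. The work goes in short steps, Python scripts to look and compute and a tool call to move; the robot and the scene stay as the last step left them, time stands still between calls to the robot, and variables do not carry over. Pictures are saved under pics/ and viewed, and the job is handed in when it is done.

Besides the shell and the picture viewer there is one more tool, called as name(argument=value, ...), one argument or row to a line, values as JSON. jog_arm: Moves the arm, as the interface text tells. Its arguments: {"type":"object","properties":{"motion":{"type":"array","items":{"type":"array","items":{"type":"number"}}},"grip":{"type":"number"},"squeeze":{"type":"number"}},"required":["motion"]}

```bash
mkdir -p pics; python3 - <<'E'
from bench import ctrl,cams
import cv2
s=ctrl.read_state();print({k:s[k] for k in('clock','tool_pos','orientation','force','finger_gap')},ctrl.grip_depth)
for n in('scene','side'):
    cv2.imwrite(f'pics/{n}0.png',cams.capture(n))
    print(n,cams.camera_info(n))
E
```

```text
{'clock': 0.0, 'tool_pos': array([ 0.24094466, -0.4938631 ,  0.23041245]), 'orientation': array([ 3.13973806e+00, -5.77630804e-05, -2.68785886e+00]), 'force': array([0.13671672, 0.73641012, 0.41987974]), 'finger_gap': 0.08495320769593065} 0.0187
scene {'intrinsics': array([[467.19660141,   0.        , 251.13026115],
       [  0.        , 467.19660141, 195.99626922],
       [  0.        ,   0.        ,   1.        ]]), 'rvec': array([ 2.23313981,  1.09143652, -0.40897004]), 'tvec': array([-0.36640576, -0.25943674,  1.67988886])}
side {'intrinsics': array([[390.01306658,   0.        , 252.62155176],
       [  0.        , 390.01306658, 191.40121388],
       [  0.        ,   0.        ,   1.        ]]), 'rvec': array([ 0.08309446, -2.69578628,  1.50917798]), 'tvec': array([0.58895661, 0.11544819, 0.99230128])}
```

View pics/scene0.png

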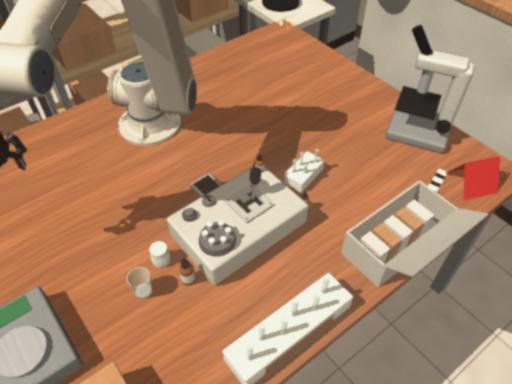

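View pics/side0.png

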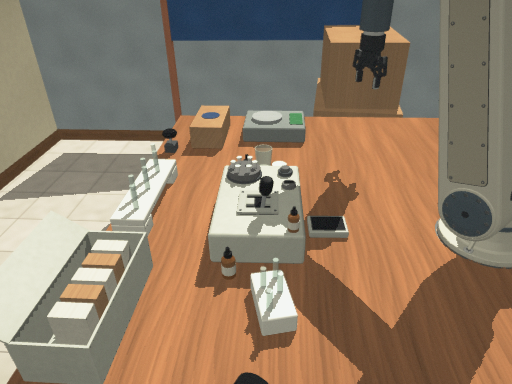

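The scene view has the shaker centred near (240,220), with the knob near (255,175). The side view has the knob near (266,185) and the start button near (285,171). I'll zoom in on both.

```bash
python3 - <<'E'
import cv2
a=cv2.imread('pics/scene0.png')[140:290,150:320];b=cv2.imread('pics/side0.png')[145:270,200:360]
cv2.imwrite('pics/sc_z.png',cv2.resize(a,None,fx=4.6,fy=4,interpolation=2)[:,:] if 0 else cv2.resize(a,(680,600),interpolation=2))
cv2.imwrite('pics/si_z.png',cv2.resize(b,(768,600),interpolation=2))
E
```

```text
(no output)
```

View pics/sc_z.png

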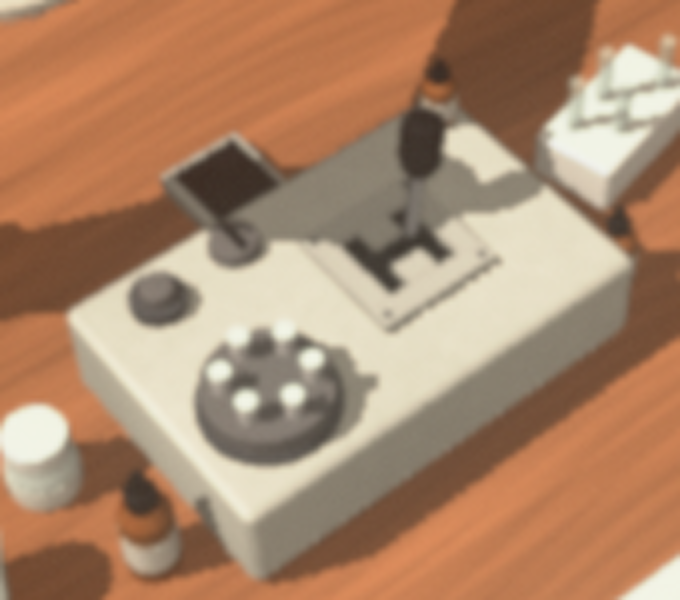

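View pics/si_z.png

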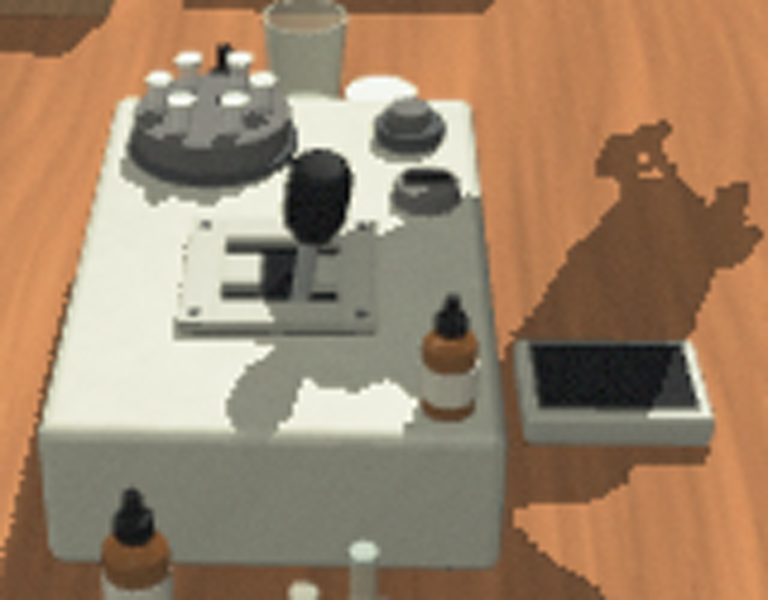

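```bash
cat > h.py <<'E'
import numpy as np,cv2
from bench import ctrl,cams
def PM(n):
    i=cams.camera_info(n);R=cv2.Rodrigues(np.array(i['rvec']))[0];return i['intrinsics'],R,np.array(i['tvec']).ravel()
def ray(n,p):
    K,R,t=PM(n);return -R.T@t, R.T@np.linalg.inv(K)@np.array([p[0],p[1],1.])
def plane(n,p,z):
    c,d=ray(n,p);return c+d*(z-c[2])/d[2]
def tri(a,pa,b,pb):
    c1,d1=ray(a,pa);c2,d2=ray(b,pb)
    s=np.linalg.lstsq(np.c_[d1,-d2],c2-c1,rcond=None)[0]
    x,y=c1+d1*s[0],c2+d2*s[1];return (x+y)/2,np.linalg.norm(x-y)
def proj(n,X):
    K,R,t=PM(n);q=K@(R@np.asarray(X)+t);return q[:2]/q[2]
S=lambda u,v:(200+(u+.5)/4.8-.5,145+(v+.5)/4.8-.5)
C=lambda u,v:(150+(u+.5)/4-.5,140+(v+.5)/4-.5)
E
python3 - <<'E'
from h import *
np.set_printoptions(precision=4,suppress=True)
print('corners side');[print(plane('side',S(*p),.092)) for p in[(118,100),(470,103),(497,440),(42,435)]]
print('corners scene');[print(plane('scene',C(*p),.092)) for p in[(70,315),(255,515),(632,265)]]
print('gate side');[print(plane('side',S(*p),.1)) for p in[(192,220),(378,228),(376,325),(176,322)]]
print('gate scene');[print(plane('scene',C(*p),.1)) for p in[(306,243),(390,325),(498,257),(405,190)]]
print('btn',plane('side',S(405,112),.114),plane('scene',C(158,287),.114))
print('knob',tri('side',S(318,197),'scene',C(421,144)))
E
```

```text
corners side
[ 0.6868 -0.1891  0.092 ]
[ 0.471  -0.1932  0.092 ]
[0.4673 0.1383 0.092 ]
[0.6774 0.1448 0.092 ]
corners scene
[ 0.4772 -0.1977  0.092 ]
[ 0.6869 -0.1883  0.092 ]
[0.683  0.1363 0.092 ]
gate side
[ 0.6253 -0.0363  0.1   ]
[ 0.5246 -0.0323  0.1   ]
[0.5242 0.0594 0.1   ]
[0.6235 0.0613 0.1   ]
gate scene
[ 0.531  -0.0357  0.1   ]
[ 0.625 -0.033  0.1  ]
[0.6243 0.0626 0.1   ]
[0.5348 0.0496 0.1   ]
btn [ 0.5109 -0.1387  0.114 ] [ 0.5101 -0.1441  0.114 ]
knob (array([0.5538, 0.0489, 0.1663]), np.float64(0.0012766069642617126))
```

jog_arm(
  motion=[
    [0, 0, 0, 6],
    [0, 0, -0.5, 12],
    [0, 0, -1, 18],
    [0, 0, -1.5, 24.8],
    [0, 0, -1.5, 24.8],
    [0, 0, -1.5, 24.8],
  ],
  grip=255,
)

```text
clock: 0.7
tool_pos: [0.241, -0.4937, 0.245]
orientation: [3.139, -0.001, -3.118]
force: [0.5, -0.1, -0.4]
finger_gap: 0.0003
```

```bash
python3 - <<'E'
from h import *
np.set_printoptions(precision=4,suppress=True)
print('bottle_s base',plane('side',S(448,412),.092),'top',plane('side',S(453,300),.154),plane('scene',C(437,66),.154))
s=ctrl.read_state();print(s['clock'],s['tool_pos'],s['orientation'],s['q'],s['finger_gap'])
cv2.imwrite('pics/side1.png',cv2.resize(cams.capture('side')[0:200,250:512],(786,600)))
E
```

```text
bottle_s base [0.4893 0.1182 0.092 ] top [0.4893 0.1164 0.154 ] [0.4924 0.1122 0.154 ]
0.7 [ 0.241  -0.4937  0.245 ] [ 3.1394 -0.001  -3.1176] [-0.8324  0.2522  0.1392 -0.0007 -1.4601 -0.7143] 0.00027537820584648537
```

View pics/side1.png

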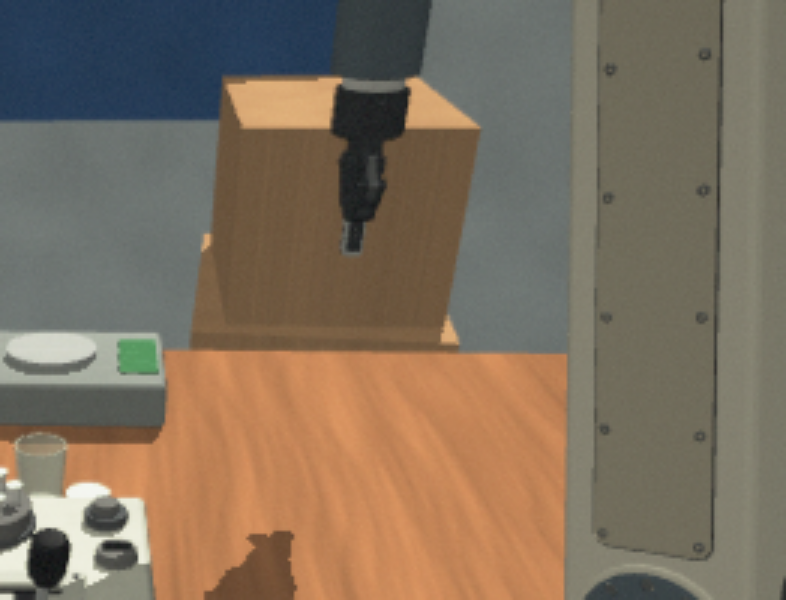

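jog_arm(
  motion=[
    [-1.5, 3.5, 0, 0],
    [-3.5, 8, 0, 0],
    [-5.5, 13, 0, 0],
    [-7.5, 18, 0, 0],
    [-9.5, 23, 0, 0],
    [-11.5, 28, 0, 0],
    [-13.5, 33, 0, 0],
    [-15.5, 38, 0, 0],
    [-17.5, 43, 0, 0],
    [-19.5, 47.5, 0, 0],
    [-21.2, 51.5, 0, 0],
    [-22.3, 53.8, 0, 0],
  ],
)

```text
clock: 1.95
tool_pos: [0.4512, 0.0518, 0.2458]
orientation: [3.139, -0.001, -3.115]
force: [0.6, -0.8, -0.4]
finger_gap: 0.0001
```

```bash
python3 - <<'E'
from h import *
s=ctrl.read_state();print(s['clock'],s['tool_pos'],s['orientation'])
print(cams.camera_info('wrist'))
cv2.imwrite('pics/w2.png',cams.capture('wrist'))
E
```

```text
1.95 [0.45120843 0.05178992 0.24584711] [ 3.13901851e+00 -1.07516713e-03 -3.11459462e+00]
{'intrinsics': array([[298.34119742,   0.        , 255.38862039],
       [  0.        , 298.34119742, 187.23952881],
       [  0.        ,   0.        ,   1.        ]]), 'rvec': array([-2.03511768, -2.08985727, -0.31837322]), 'tvec': array([-0.03984309, -0.47488728,  0.25964971])}
```

View pics/w2.png

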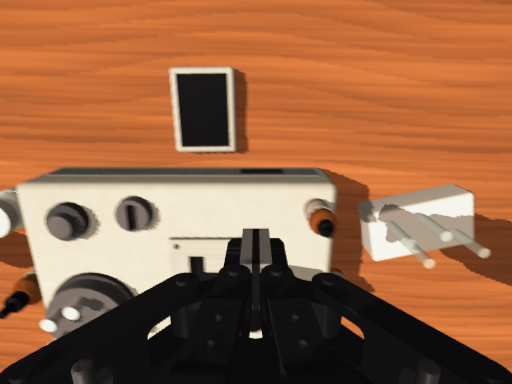

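Wrist view: start button top near (67,220), dial (135,213), shaker near top edge around row 182, gate's near-right corner at (170,238). The knob is hidden by the fingers.

```bash
python3 - <<'E'
from h import *
np.set_printoptions(precision=4,suppress=True)
im=cv2.imread('pics/w2.png');cv2.imwrite('pics/w2z.png',cv2.resize(im[150:350,10:276],(798,600),interpolation=2))
for p,z in[((67,220),.114),((22,184),.092),((334,183),.092),((170,238),.1),((135,213),.1)]:print(p,plane('wrist',p,z))
E
```

```text
(67, 220) [ 0.5016 -0.1292  0.114 ]
(22, 184) [ 0.4725 -0.1838  0.092 ]
(334, 183) [0.4624 0.1378 0.092 ]
(170, 238) [ 0.5258 -0.0325  0.1   ]
(135, 213) [ 0.4981 -0.0671  0.1   ]
```

View pics/w2z.png

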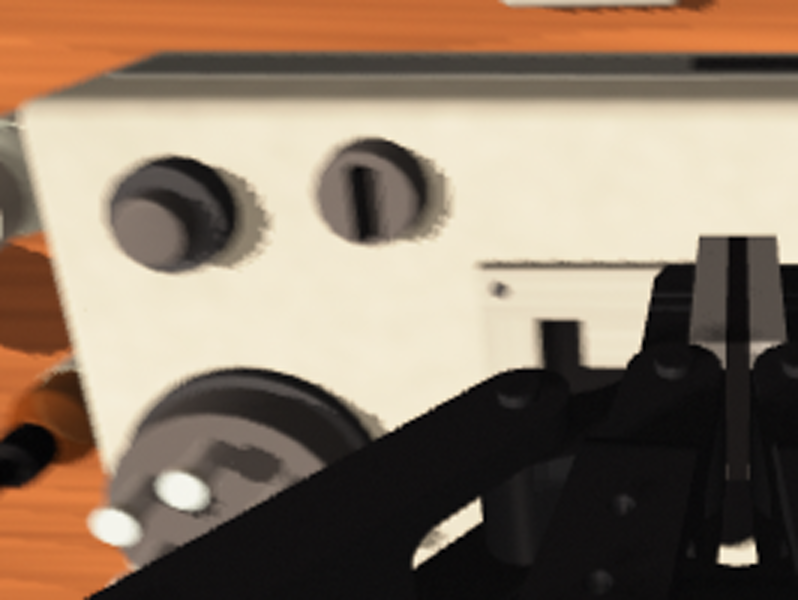

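jog_arm(
  motion=[
    [-2, -0.1, 1, 0],
    [-4, -0.1, 2.5, 0],
    [-4.9, -0.2, 4.5, 0],
    [-4.9, -0.2, 6.5, 0],
    [-4.9, -0.2, 7.7, 0],
    [-4.9, -0.2, 7.7, 0],
  ],
)

```text
clock: 2.6
tool_pos: [0.5011, 0.0554, 0.1659]
orientation: [3.139, -0.005, -3.112]
force: [0.2, -1.4, -0.1]
finger_gap: 0.0002
```

jog_arm(
  motion=[
    [-0.5, 0, 0, 0],
    [-1, 0, 0, 0],
    [-1.5, 0, 0, 0],
    [-2, 0, 0, 0],
    [-2, 0, 0, 0],
  ],
)

```text
clock: 3.1
tool_pos: [0.5218, 0.056, 0.166]
orientation: [3.139, -0.005, -3.112]
force: [0.5, 0.1, 0.1]
finger_gap: 0.0001
```

```bash
python3 - <<'E'
from h import *
s=ctrl.read_state();print(s['clock'],s['tool_pos'],s['orientation'],s['force'])
cv2.imwrite('pics/si3.png',cv2.resize(cams.capture('side')[125:275,180:360],(720,600),interpolation=2))
cv2.imwrite('pics/sc3.png',cv2.resize(cams.capture('scene')[110:260,180:330],(600,600),interpolation=2))
E
```

```text
3.1 [0.52183601 0.05603447 0.1659738 ] [ 3.13871987 -0.0046597  -3.11192252] [0.5244566  0.13256092 0.08175705]
```

View pics/si3.png

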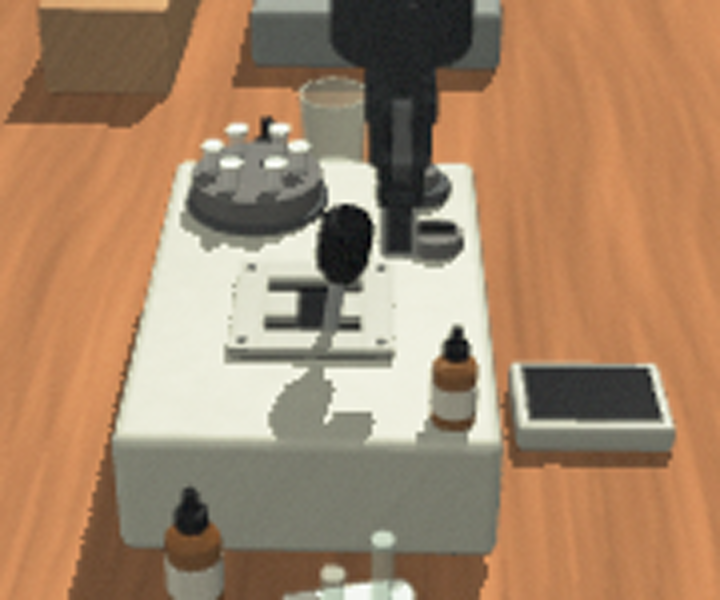

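View pics/sc3.png

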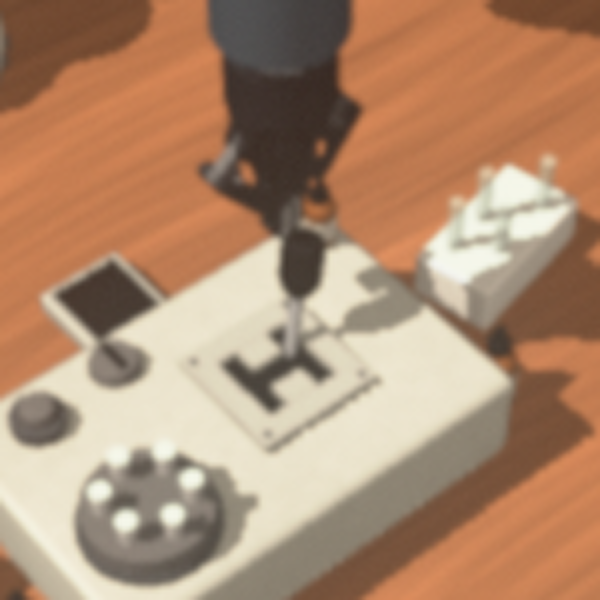

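jog_arm(
  motion=[
    [0, -0.5, 0, 0],
    [-0.4, -0.5, 0, 0],
    [-0.8, -0.5, 0, 0],
    [-1.1, -0.5, 0, 0],
    [-1.4, -0.5, 0, 0],
    [-1.7, -0.5, 0, 0],
    [-2.0, -0.5, 0, 0],
    [-2.2, -0.5, 0, 0],
    [-2.4, -0.5, 0, 0],
    [-2.4, -0.5, 0, 0],
  ],
)

```text
clock: 4.2
tool_pos: [0.5455, 0.0517, 0.1656]
orientation: [3.139, -0.005, -3.112]
force: [-1.7, 0.2, 1.6]
finger_gap: 0.0
```

```bash
cat > look.py <<'E'
import sys
from h import *
s=ctrl.read_state();print(s['clock'],s['tool_pos'],s['orientation'],s['force'])
k=sys.argv[1]
a=cams.capture('side');b=cams.capture('scene')
cv2.imwrite(f'pics/rs{k}.png',a);cv2.imwrite(f'pics/rc{k}.png',b)
A=cv2.resize(a[140:250,200:310],(400,400),interpolation=2);B=cv2.resize(b[140:250,190:300],(400,400),interpolation=2)
cv2.imwrite(f'pics/both{k}.png',np.hstack([A,B]))
E
python3 look.py 4
```

```text
4.2 [0.54553668 0.05173733 0.16564387] [ 3.13874599 -0.00513384 -3.11185649] [-1.67303683  0.18936331  1.61255806]
```

View pics/both4.png

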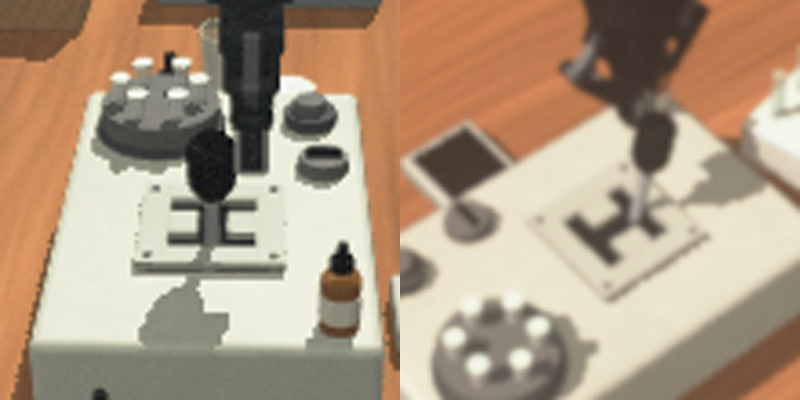

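```bash
python3 - <<'E'
from h import *
np.set_printoptions(precision=4,suppress=True)
A=lambda u,v:(200+(u+.5)/3.636-.5,140+(v+.5)/3.636-.5)
B=lambda u,v:(190+(u+.5)/3.636-.5,140+(v+.5)/3.636-.5)
print('knob',tri('side',A(211,166),'scene',B(255,142)))
print('gate side',[plane('side',A(*p),.1) for p in[(143,186),(277,184),(285,262),(135,264)]])
print('cross side',[plane('side',A(*p),.1) for p in[(212,222),(168,205),(255,205),(168,239),(255,239)]])
for sel,ac in[(0,-.26),(0,.26),(.26,.26)]:
  for g in[np.array([.575,.0145,.012])]:
    p=g+np.array([.16*np.sin(sel),-.16*np.sin(ac),.16*np.cos(sel)*np.cos(ac)]);print(sel,ac,p)
im=cv2.imread('pics/rs4.png');cv2.imwrite('pics/g4.png',cv2.resize(im[170:220,230:285],(770,600) if 0 else (660,600),interpolation=2))
E
```

```text
knob (array([0.5726, 0.0513, 0.1682]), np.float64(0.0011168915581774054))
gate side [array([ 0.6268, -0.0345,  0.1   ]), array([ 0.5313, -0.0412,  0.1   ]), array([0.524 , 0.0568, 0.1   ]), array([0.6221, 0.0636, 0.1   ])]
cross side [array([0.5747, 0.0107, 0.1   ]), array([ 0.6067, -0.0098,  0.1   ]), array([ 0.546 , -0.0124,  0.1   ]), array([0.603 , 0.0331, 0.1   ]), array([0.5446, 0.0305, 0.1   ])]
0 -0.26 [0.575  0.0556 0.1666]
0 0.26 [ 0.575  -0.0266  0.1666]
0.26 0.26 [ 0.6161 -0.0266  0.1614]
```

View pics/g4.png

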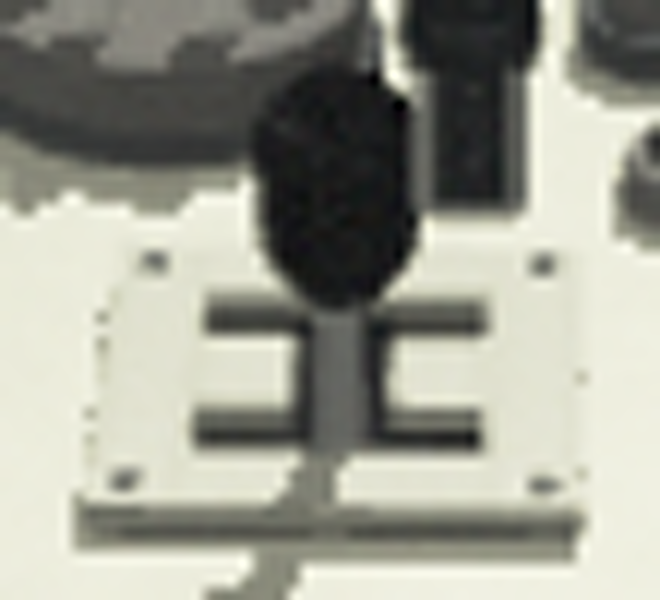

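Rod stands centred in the crossing (rod centre column 343, crossing 298–385 in the zoom). Next the lateral push, from the left side.

jog_arm(
  motion=[
    [0.8, 0, 0, 0],
    [1.6, 0, 0, 0],
    [2, 0, -2, 0],
    [2, 0.5, -4, 0],
    [1.5, 2.5, -4.5, 0],
    [0, 4.5, -4.5, 0],
    [-1.8, 5.4, -4.5, 0],
    [-2.8, 5.4, -4.5, 0],
    [-2.8, 5.4, -3, 0],
    [-2.8, 5.4, -1.5, 0],
    [-2.8, 5.4, 0, 0],
    [-2.8, 5.4, 0, 0],
  ],
)

```text
clock: 5.5
tool_pos: [0.5701, 0.1058, 0.1635]
orientation: [3.14, -0.009, -3.112]
force: [0.5, -0.4, -0.4]
finger_gap: -0.0002
```

```bash
python3 look.py 5
```

```text
5.5 [0.57009575 0.10576429 0.16351396] [ 3.13972964 -0.00935694 -3.11247373] [ 0.45167627 -0.37129396 -0.36070937]
```

View pics/both5.png

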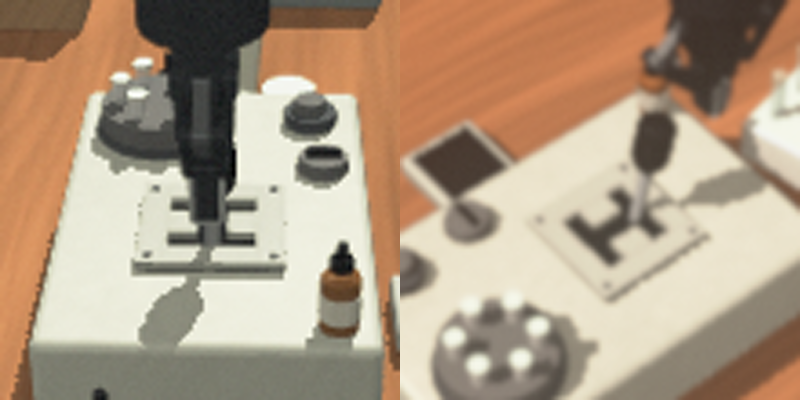

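jog_arm(
  motion=[
    [0, -1, 0, 0],
    [0, -2, 0, 0],
    [0, -2.6, 0, 0],
    [0, -3.2, 0, 0],
    [0, -3.8, 0, 0],
    [0, -4.4, 0, 0],
    [0, -5, 0, 0],
    [0, -5.6, 0, 0],
    [0, -6.2, 0, 0],
    [0, -6.8, 0, 0],
    [0, -7.4, 0, 0],
    [0, -7.4, 0, 0],
  ],
)

```text
clock: 6.8
tool_pos: [0.5736, 0.031, 0.1658]
orientation: [3.14, -0.006, -3.113]
force: [-0.6, -0.9, 0.7]
finger_gap: -0.0
```

```bash
python3 look.py 6
```

```text
6.8 [0.57363    0.03104912 0.16578272] [ 3.13979478 -0.00559434 -3.11286704] [-0.58476734 -0.93113199  0.67833274]
```

View pics/both6.png

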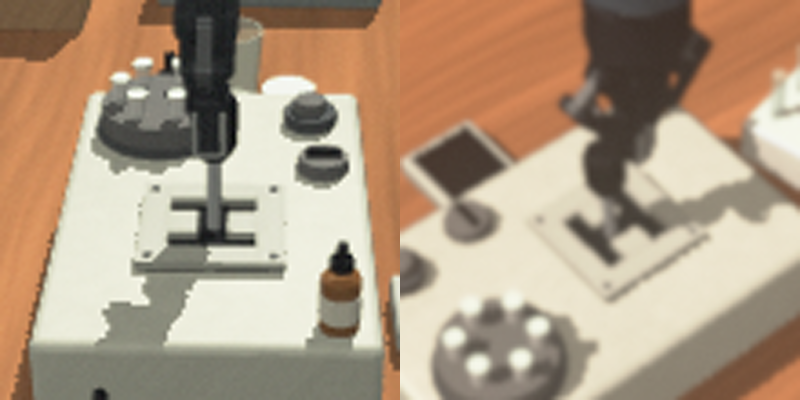

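jog_arm(
  motion=[
    [0, -0.5, 0, 0],
    [0, -1, 0, 0],
    [0, -1.5, 0, 0],
    [0, -2, 0, 0],
    [0, -2.4, 0, 0],
    [0, -2.7, 0, 0],
    [0, -3, 0, 0],
    [0, -3, 0, 0],
  ],
)

```text
clock: 7.7
tool_pos: [0.5742, 0.0009, 0.1654]
orientation: [3.14, -0.007, -3.113]
force: [-0.9, 0.7, -0.5]
finger_gap: -0.0002
```

jog_arm(
  motion=[
    [0, -0.1, 0, 0],
    [0, -0.2, 0, 0],
    [0, -0.2, 0, 0],
  ],
)

```text
clock: 8.0
tool_pos: [0.5742, -0.0011, 0.1654]
orientation: [3.14, -0.007, -3.113]
force: [0.5, 1.1, -1.7]
finger_gap: 0.0
```

```bash
python3 look.py 7
```

```text
8.0 [ 0.57424211 -0.00107597  0.16540847] [ 3.14032274 -0.0065838  -3.11295126] [ 0.45508128  1.07581596 -1.66909076]
```

View pics/both7.png

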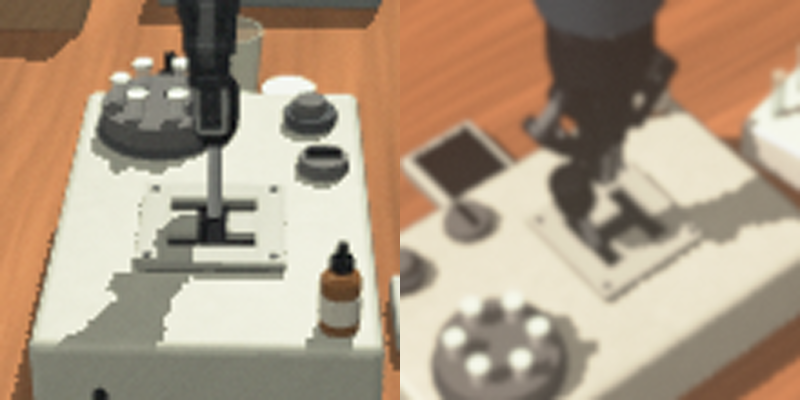

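jog_arm(
  motion=[
    [0, -0.1, 0, 0],
    [0, -0.2, 0, 0],
    [0, -0.2, 0, 0],
  ],
)

```text
clock: 8.4
tool_pos: [0.5743, -0.0031, 0.1654]
orientation: [3.14, -0.007, -3.113]
force: [0.0, 1.9, -0.1]
finger_gap: -0.0
```

jog_arm(
  motion=[
    [0, -0.1, 0, 0],
    [0, -0.2, 0, 0],
    [0, -0.2, 0, 0],
  ],
)

```text
clock: 8.7
tool_pos: [0.5745, -0.0045, 0.1654]
orientation: [3.139, -0.006, -3.113]
force: [0.2, 4.2, 0.1]
finger_gap: 0.0001
```

```bash
python3 look.py 8; python3 - <<'E'
from h import *
B=lambda u,v:(190+(u+.5)/3.636-.5,140+(v+.5)/3.636-.5)
print(plane('scene',B(173,190),.168))
im=cv2.imread('pics/rs8.png');cv2.imwrite('pics/g8.png',cv2.resize(im[160:210,230:285],(660,600),interpolation=2))
im=cv2.imread('pics/rc8.png');cv2.imwrite('pics/h8.png',cv2.resize(im[160:230,210:290],(686,600),interpolation=2))
E
```

```text
8.7 [ 0.57445358 -0.00446079  0.16538485] [ 3.13901225 -0.00618628 -3.11292669] [0.17879951 4.17260384 0.07116642]
[ 0.5731517  -0.02544361  0.168     ]
```

View pics/g8.png

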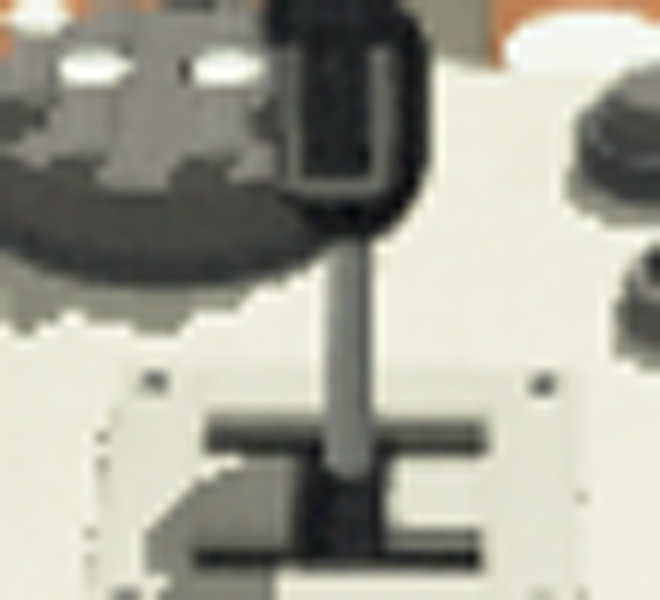

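View pics/h8.png

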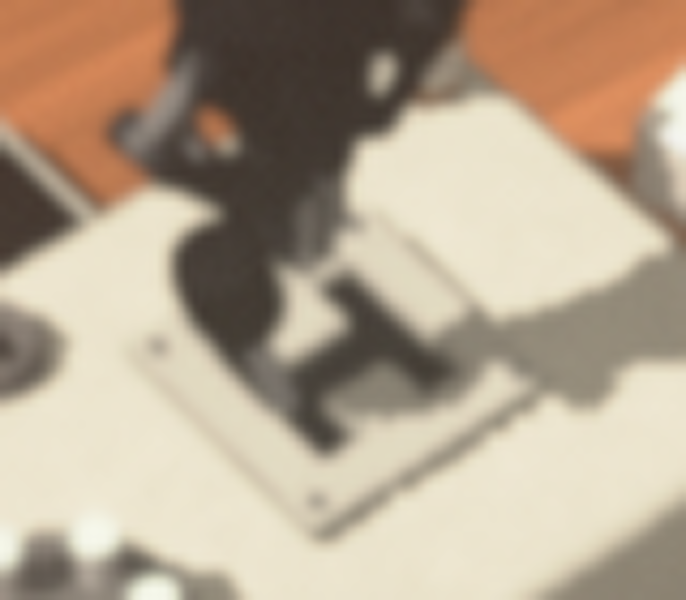

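jog_arm(
  motion=[
    [0, 0.8, 0, 0],
    [0, 1.6, 0, 0],
    [0, 1.8, -2, 0],
    [0.5, 1.8, -4, 0],
    [2, 1, -4.5, 0],
    [4, -1, -4.5, 0],
    [4.5, -2.8, -4.5, 0],
    [4.5, -2.8, -4.5, 0],
    [4.5, -2.8, -3, 0],
    [4.5, -2.8, -1.5, 0],
    [4.5, -2.8, 0, 0],
    [4.5, -2.8, 0, 0],
  ],
)

```text
clock: 10.0
tool_pos: [0.5291, -0.0334, 0.1636]
orientation: [3.14, -0.011, -3.113]
force: [-0.2, -0.2, 0.5]
finger_gap: 0.0
```

```bash
python3 look.py 9
```

```text
10.0 [ 0.52914572 -0.0334154   0.16357986] [ 3.13991476 -0.01053033 -3.11265168] [-0.15046203 -0.22338406  0.45592617]
```

View pics/both9.png

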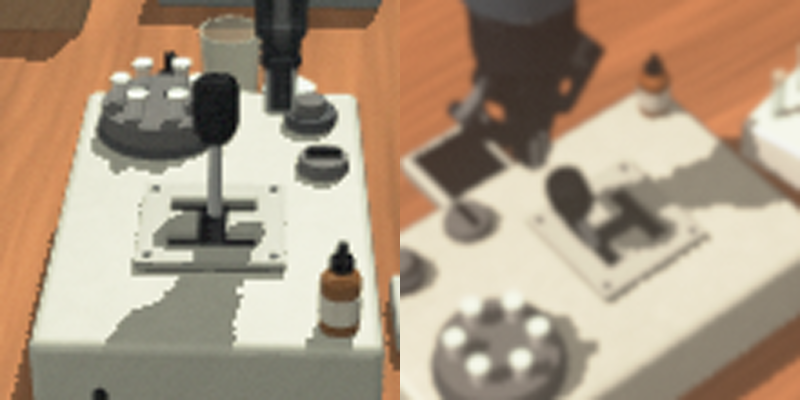

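jog_arm(
  motion=[
    [-0.8, 0, 0, 0],
    [-1.5, 0, 0, 0],
    [-2, 0, 0, 0],
    [-2.5, 0, 0, 0],
    [-3, 0, 0, 0],
    [-3.5, 0, 0, 0],
    [-4, 0, 0, 0],
    [-4.5, 0, 0, 0],
    [-5, 0, 0, 0],
    [-5.3, 0, 0, 0],
    [-5.5, 0, 0, 0],
    [-5.5, 0, 0, 0],
  ],
)

```text
clock: 11.3
tool_pos: [0.5855, -0.0319, 0.1651]
orientation: [3.14, -0.007, -3.112]
force: [-1.9, -0.2, -0.2]
finger_gap: 0.0001
```

jog_arm(
  motion=[
    [-0.1, 0, 0, 0],
    [-0.2, 0, 0, 0],
    [-0.2, 0, 0, 0],
  ],
)

```text
clock: 11.6
tool_pos: [0.5874, -0.0318, 0.165]
orientation: [3.14, -0.008, -3.112]
force: [-2.8, -0.8, -1.8]
finger_gap: 0.0002
```

jog_arm(
  motion=[
    [-0.1, 0, 0, 0],
    [-0.2, 0, 0, 0],
    [-0.2, 0, 0, 0],
  ],
)

```text
clock: 11.9
tool_pos: [0.5895, -0.0317, 0.1649]
orientation: [3.14, -0.007, -3.112]
force: [-2.4, -0.0, -0.6]
finger_gap: -0.0001
```

```bash
python3 look.py 10
```

```text
11.9 [ 0.58952125 -0.03167863  0.16492035] [ 3.13981783 -0.00747831 -3.11236421] [-2.38707192 -0.03790274 -0.63387064]
```

View pics/both10.png

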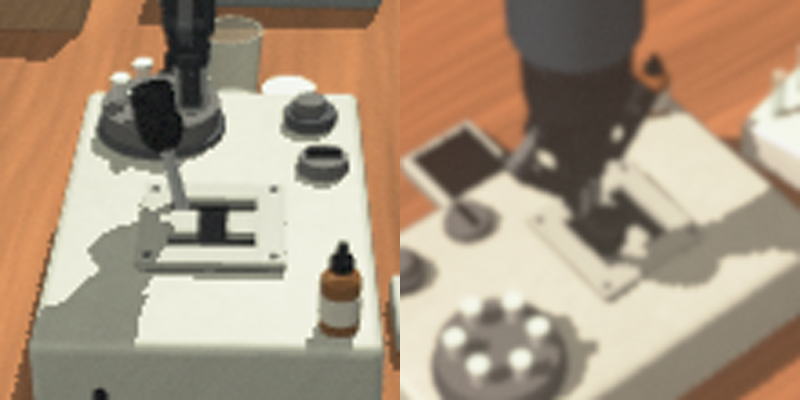

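Still sliding at 2.4 N, not yet at the stop. I'll go on in small steps.

jog_arm(
  motion=[
    [-0.1, 0, 0, 0],
    [-0.2, 0, 0, 0],
    [-0.2, 0, 0, 0],
  ],
)

```text
clock: 12.3
tool_pos: [0.5916, -0.0316, 0.165]
orientation: [3.14, -0.007, -3.112]
force: [-2.1, -0.3, -0.7]
finger_gap: 0.0002
```

jog_arm(
  motion=[
    [-0.1, 0, 0, 0],
    [-0.2, 0, 0, 0],
    [-0.2, 0, 0, 0],
  ],
)

```text
clock: 12.6
tool_pos: [0.5932, -0.0315, 0.1647]
orientation: [3.14, -0.009, -3.112]
force: [-4.2, 1.1, -0.4]
finger_gap: 0.0002
```

jog_arm(
  motion=[
    [-0.1, 0, 0, 0],
    [-0.2, 0, 0, 0],
    [-0.2, 0, 0, 0],
  ],
)

```text
clock: 12.9
tool_pos: [0.5944, -0.0315, 0.1645]
orientation: [3.14, -0.011, -3.112]
force: [-6.4, 0.3, 1.8]
finger_gap: 0.0003
```

jog_arm(
  motion=[
    [-0.2, 0, 0, 0],
    [-0.3, 0, 0, 0],
    [-0.3, 0, 0, 0],
  ],
)

```text
clock: 13.2
tool_pos: [0.5959, -0.0314, 0.1641]
orientation: [3.14, -0.014, -3.112]
force: [-8.5, 0.3, 2.3]
finger_gap: -0.0
```

```bash
python3 look.py 11
```

```text
13.2 [ 0.59587777 -0.03142746  0.16414411] [ 3.13972181 -0.01412664 -3.11242864] [-8.50030137  0.34096247  2.26287947]
```

jog_arm(
  motion=[
    [0.8, 0, 0, 0],
    [1.6, 0, 0, 0],
    [2.6, 0, 0, 0],
    [4, 0, -1.5, 0],
    [6, 0, -4, 0],
    [9, -1, -6, 0],
    [12, -2, -7, 0],
    [14, -3, -8, 0],
    [14, -3, -8, 0],
  ],
)

```text
clock: 14.2
tool_pos: [0.457, -0.0666, 0.2489]
orientation: [3.14, -0.008, -3.113]
force: [0.6, -0.2, 0.3]
finger_gap: -0.0002
```

```bash
python3 look.py 12;  python3 - <<'E'
from h import *
np.set_printoptions(precision=4,suppress=True)
im=cams.capture('wrist');cv2.imwrite('pics/w12.png',cv2.resize(im,(800,600),interpolation=2))
i=cams.camera_info('wrist');np.savez('w12.npz',**i)
im=cv2.imread('pics/rs12.png');cv2.imwrite('pics/g12.png',cv2.resize(im[150:210,225:291],(660,600),interpolation=2))
E
```

```text
14.2 [ 0.4569856  -0.06656131  0.24888352] [ 3.13960142 -0.00768535 -3.11299766] [ 0.56183631 -0.22102977  0.32588919]
```

View pics/g12.png

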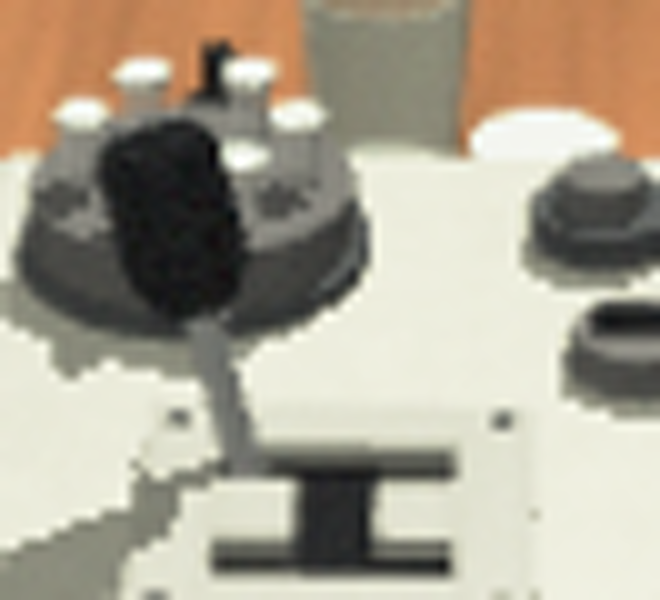

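View pics/both12.png

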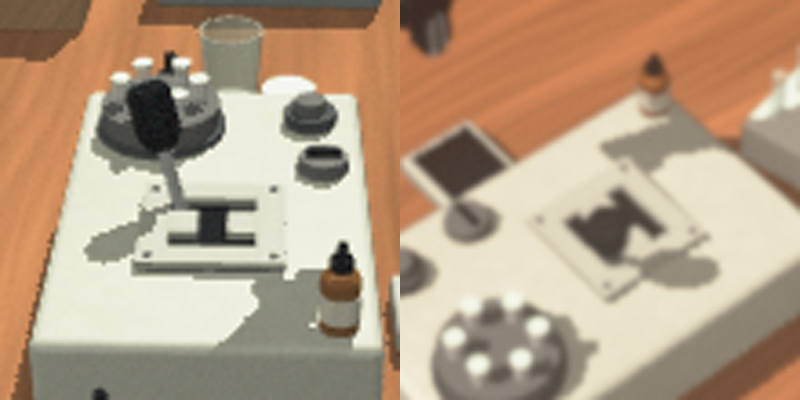

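View pics/w12.png

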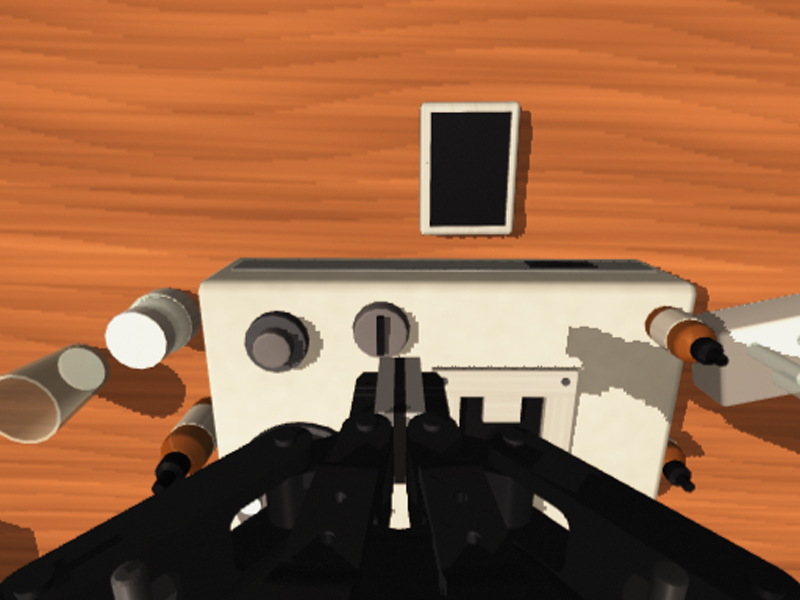

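```bash
python3 - <<'E'
from h import *
np.set_printoptions(precision=4,suppress=True)
Z=lambda u,v:(225+(u+.5)/10-.5,150+(v+.5)/10-.5)
W=((278.5)/1.5625-.5,349.5/1.5625-.5)
print('knob',plane('side',Z(172,217),.163))
print('btn wrist',plane('wrist',W,.114),'side',plane('side',Z(606,180),.114),tri('wrist',W,'side',Z(606,180)))
print('knob scene?',proj('scene',[.617,-.03,.162]))
E
```

```text
knob [ 0.6166 -0.0252  0.163 ]
btn wrist [ 0.5056 -0.1417  0.114 ] side [ 0.5076 -0.1411  0.114 ] (array([ 0.5069, -0.1423,  0.1129]), np.float64(0.001612350731175926))
knob scene? [245.8547 204.1554]
```

jog_arm(
  motion=[
    [-1, -2, 0, 0],
    [-2, -4, 0, 0],
    [-3.5, -6, 0, 0],
    [-4.8, -7.6, 1, 0],
    [-4.8, -7.6, 3.5, 0],
    [-4.8, -7.6, 6.5, 0],
    [-4.8, -7.6, 9, 0],
    [-4.8, -7.6, 11, 0],
    [-4.8, -7.6, 12, 0],
    [-4.8, -7.6, 12, 0],
  ],
)

```text
clock: 15.35
tool_pos: [0.5061, -0.1395, 0.1233]
orientation: [3.139, -0.017, -3.112]
force: [-0.2, 0.4, 0.4]
finger_gap: -0.0004
```

```bash
python3 look.py 13
```

```text
15.35 [ 0.50607059 -0.13950767  0.12334318] [ 3.13913043 -0.01681159 -3.1122916 ] [-0.16727916  0.44370237  0.40663854]
```

View pics/both13.png

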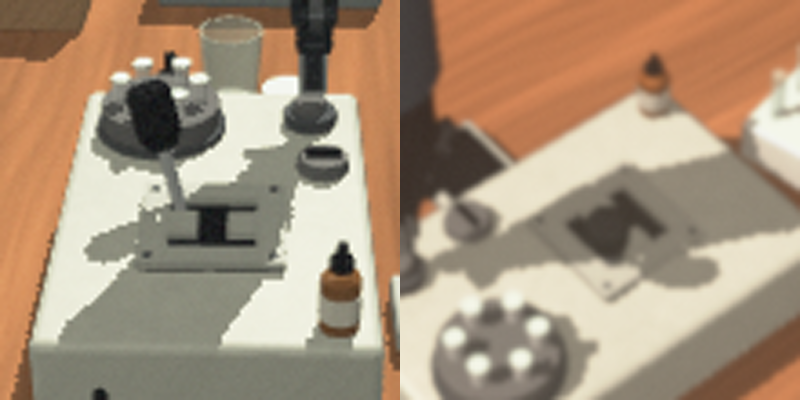

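jog_arm(
  motion=[
    [0, -0.2, 0.3, 0],
    [0, -0.2, 0.6, 0],
    [0, -0.2, 0.9, 0],
    [0, -0.2, 1.1, 0],
    [0, -0.2, 1.3, 0],
    [0, -0.2, 1.3, 0],
  ],
)

```text
clock: 16.05
tool_pos: [0.5074, -0.1418, 0.1128]
orientation: [3.14, -0.012, -3.112]
force: [-0.4, -0.4, 2.3]
finger_gap: 0.0003
```

jog_arm(
  motion=[
    [0, 0, 0.1, 0],
    [0, 0, 0.2, 0],
    [0, 0, 0.2, 0],
  ],
)

```text
clock: 16.35
tool_pos: [0.5073, -0.1418, 0.1109]
orientation: [3.14, -0.012, -3.112]
force: [-1.1, 0.1, 3.0]
finger_gap: 0.0003
```

jog_arm(
  motion=[
    [0, 0, 0.1, 0],
    [0, 0, 0.2, 0],
    [0, 0, 0.2, 0],
  ],
)

```text
clock: 16.65
tool_pos: [0.5073, -0.1419, 0.109]
orientation: [3.14, -0.012, -3.112]
force: [-1.5, 1.6, 4.3]
finger_gap: -0.0
```

jog_arm(
  motion=[
    [0, 0, 0.1, 0],
    [0, 0, 0.2, 0],
    [0, 0, 0.2, 0],
  ],
)

```text
clock: 16.95
tool_pos: [0.5074, -0.1419, 0.108]
orientation: [3.14, -0.011, -3.111]
force: [-4.1, 2.3, 10.6]
finger_gap: 0.0001
```

jog_arm(
  motion=[
    [0, 0, 0.1, 0],
    [0, 0, 0.2, 0],
    [0, 0, 0.2, 0],
  ],
)

```text
clock: 17.25
tool_pos: [0.5074, -0.1419, 0.1079]
orientation: [3.141, -0.01, -3.111]
force: [-6.5, 4.1, 15.9]
finger_gap: 0.0003
```

jog_arm(
  motion=[
    [0, 0, 0.1, 0],
    [0, 0, 0.2, 0],
    [0, 0, 0.2, 0],
  ],
)

```text
clock: 17.55
tool_pos: [0.5074, -0.1419, 0.1079]
orientation: [3.142, -0.009, -3.11]
force: [-7.4, 3.8, 16.4]
finger_gap: 0.0002
```

jog_arm(
  motion=[
    [0, 0, -0.4, 0],
    [0, 0, -0.9, 0],
    [0, 0, -1.5, 0],
    [0, 0, -3, 0],
    [0, 0, -6, 0],
    [2, 0, -9, 0],
    [5, 0, -12, 0],
    [8, -3, -13, 0],
    [11, -6, -13, 0],
    [14, -9, -13, 0],
    [14, -9, -13, 0],
    [14, -9, -13, 0],
  ],
)

```text
clock: 18.75
tool_pos: [0.3712, -0.2367, 0.2391]
orientation: [3.141, -0.009, -3.112]
force: [0.7, -0.6, -0.7]
finger_gap: 0.0003
```

```bash
python3 look.py 14; python3 - <<'E'
from h import *
a=cv2.imread('pics/rs14.png');b=cv2.imread('pics/rs12.png')
cv2.imwrite('pics/full14.png',np.hstack([cv2.resize(a[150:210,225:305],(400,300),interpolation=2),cv2.resize(b[150:210,225:305],(400,300),interpolation=2)]))
E
```

```text
18.75 [ 0.37115857 -0.2366581   0.23913924] [ 3.14139448 -0.00874635 -3.11240443] [ 0.74599646 -0.60548792 -0.69786996]
```

View pics/full14.png

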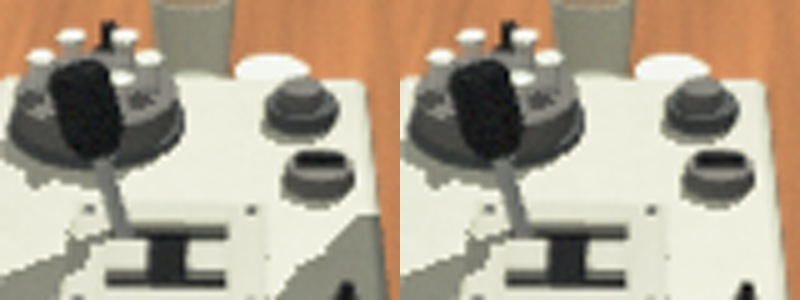

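View pics/rs14.png

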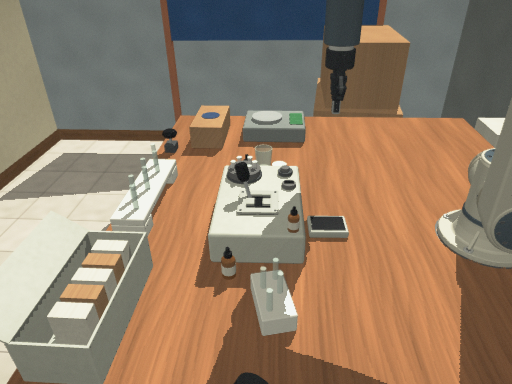

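View pics/rc14.png

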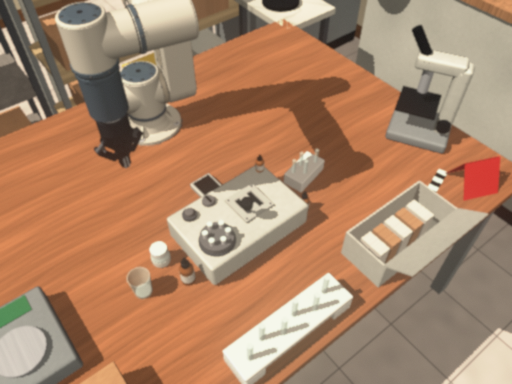

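The lever stands at the far end of the right slot (knob near (242,172) in the side view), the button is up again, and everything else is in place. I'm handing the job in.

```bash
python3 -c "
from bench import ctrl
print(ctrl.finish_job())"
```

```text
the job is handed in; nothing more can be done
None
```

The shaker's lever is home in third, and the start button was pressed all the way down and came back up. I pushed only with the shut fingertips: into the crossing, across to the right stop, then forward. The job was handed in at about 19 s.

- **Lever:** the push force rose to about 8.5 N at the far stop. With the arm clear, I measured the knob at x = 0.617 m, against 0.616–0.617 m expected. The rod covers the far end of the third slot. My sideways fix on the knob differs by about 5 mm from where it should be. I put that down to measuring error, because the rod can be seen in the right slot.
- **Button:** the fingertips stopped at z = 0.1079 m against 0.108 m for fully down, at about 16 N upward. In the final picture the button looks the same as before the press.
- **Other things:** by eye in the final side and scene pictures, the bottles, tube rack, jar, beaker and case stand where they were. The arm is clear of everything.

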